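# Pin the wash tray's pivot bar

### The arm

A 7-joint arm with a two-finger parallel gripper is mounted at the origin on the work surface. World frame = base frame: x ahead of the robot, y to its left, z up, the work surface at z = 0. Lengths are in m, angles in rad, forces in N, time in s.
With the tool pointing down it reaches from about 0.35 to 0.9 m from the base axis. Payload 8.1 kg.
Tool frame: the origin (TCP) lies between the finger pads; the fingertips stand ahead of it and the grasp point (between the pads) is the TCP (arm.nose_length is the z of the fingertips in the tool frame, in m); z points along the fingers, y is the line along which they close (so a half turn about z gives the same grasp; the last joint's range is limited). The gripper opens to 92 mm and grips with 3 to 60 N. Pads are 19 mm wide; open, the fingers measure 130 mm over their backs; the gripper's body (75 mm by 190 mm) begins 47 mm behind the grasp point.
Start: joints at [1.036, 0.434, 0.025, 1.573, -0.012, 1.134, -0.075], TCP at [0.262, -0.568, 0.246] pointing down, gripper open.
Joint ranges: [-2.62, 2.62], [-0.44, 2.09], [-1.27, 1.32], [0.08, 2.57], [-1.32, 4.46], [0.12, 2], [-2.74, 2.74]. Speed limits (rad/s): [2.22, 2.22, 3.01, 3.01, 3.14, 3.14, 3.14].

### API

Orientations are given as a rotation vector (axis times angle).
In Python, from cell import sensors, optics, arm gives the robot as it stands.
- The arm moves only by the tool arm_command, never from a script. Its argument "deltas" is one flat list of numbers, 7 for each row, row after row: the turn, a rotation vector about the world's x, y, z as a fraction of full scale, then the shift along the world's x, y, z as a fraction of full scale, then the finger opening in mm, from 0 to 91.8. In form: [wx, wy, wz, dx, dy, dz, fingers, wx, wy, wz, dx, dy, dz, fingers, ...]. A call has 1 to 20 rows; each row is the pose to reach, as a shift and turn from the pose commanded when the call began; what a row does not reach only later rows make up. Full scale, the value 1, is 1 m for a shift and 90 degrees for a turn. A row lasts 1/10 s, in which the tool goes at most 50 mm and 8.59 degrees, less where a joint would pass 70% of its speed; a pose out of reach is approached as far as the arm can. A call with a number of a shift or a turn outside -1 to 1 is refused whole. A call with a gripper value outside its range is refused whole. The fingers move at their own pace and stop on an object; "force" is the grip in N (left out, the last holds). Time passes only in rows, so rows that repeat a pose let the fingers close. It gives the time, the measured TCP pose, the force, the opening and the grip force at its end, in the units of the state.
- sensors.observe(): the state, without advancing time (a new reading comes with each control period).
- optics.get_image(name): name is "scene" or "top"; returns the picture (480x640x3 uint8, blue, green, red); there is no depth.
- optics.calibration(name): a dict with "camera_matrix" (3x3 intrinsics, pixels), "rvec" (rotation vector, rad) and "tvec" (3), from world to camera coordinates, as OpenCV has them. Camera axes: x right, y down, z forward; pixel columns grow to the right and rows downward; lengths in m; the calibration is good to about 2 mm. A picture is of the moment at which its call begins. calibration takes no time and is no camera call.
- arm.sign_off(): hands the job in; it is judged then, once.
The state is a dict: "clock": time; "joints": joint angles; "dq": joint speeds; "joint_efforts": joint torques, N m; "position": TCP position; "ee_rot": TCP orientation; "force": force on the tool from outside, world axes, zero at the start; "ft_torque": the same for the moment, N m; "width": opening from 0.0 (shut) to 1.0 (fully open); "gripper_force": force on a finger pad.
Only numpy, scipy, OpenCV 4.12 (cv2) and the standard library are available. Lean on these libraries where they do the work, as an engineer would, in place of code of your own. Each camera call takes 0.05 s, during which the arm holds its last target. There are 200 camera calls.

### The job

Take the linch pin out of the wooden block, find the hole in the end of the tray's square pivot bar and push the pin gently down through it until its collar sits fully home, with the ring still open and pointing outward over the bar's end. Then flip the sprung ring down over the end of the bar until it snaps shut at the pin's tip. Touch down slowly and never press or knock the tray stand hard (keep under about 60 N), and leave the bottle, cup and brush where they are.

Things in the scene. Friction and masses are not known exactly. Their poses are not given: they have to be found in the camera images.
- stand: Fixed grey bench stand: two uprights 96 mm wide, 121 mm high, carry a black tray (180 x 200 mm, rim 128 mm high) on a square aluminium pivot bar whose free end sticks out past the outer upright. Origin on the bench under the bar's centre line, 45 mm outside the outer upright's face (which is at x = -45 mm); z up, x along the bar, outward, away from the tray.
- bar_root (a point): Point on the 24 x 24 mm level bar's top face, 110 mm above the bench, where the bar leaves the outer upright; axes as stand. The vertical through hole, 13.5 mm wide, is on the bar's centre line, 13 mm from its end. Tray and bar slide along x (9 N friction), so the hole is 30 to 60 mm out from this point: not measured, it must be seen or felt for.
- pin: Loose linch pin, about 0.2 kg, starting upright in the block with its ring open. Origin on its axis at the underside of the collar, which rests on the block's (later the bar's) top; z up, x towards the side where the open ring sticks out. Brass collar 24 mm wide, 5 mm thick; above it a red square grip 16 x 16 mm (faces along x and y), from 5 to 48 mm above the origin.
- pin_grip (a point): Point on the pin's axis in the red grip, 37 mm above the pin's origin: held by the grip's y faces here, the fingers clear the ring. Axes as pin.
- pin_tip (a point): Lower tip of the brass shank, 38 mm below the pin's origin. The shank is 12 mm across, its last 10 mm tapering to 8 mm. Axes as pin.
- ring (a joint): Angle (rad) of the sprung steel ring about a cross axis along the pin's y, 9 mm above the pin's origin. 0 = open, out along the pin's +x and 10 degrees above level; 1.54 = shut, round the bar's end, its outer end beside the pin's tip. Over-centre spring: it stays open below about 0.6; pushed down beyond that, it snaps shut by itself.
- ring_end (a point): Middle of the wire (5 mm thick) at the ring's outer end, 46 mm from the cross axis; ring 38 mm wide. About 5 N downward here flips it; this point sinks about 28 mm before it snaps. The ring straddles the bar and clears its end if the pin's x points along the stand's x.
- holder: Fixed wooden pin block 80 x 70 mm, 46 mm high; origin at the centre of its underside. Its vertical hole, 15 mm across, is in the middle of its top.
- bottle: White bottle, 60 mm across, about 170 mm high, standing; origin at the centre of its underside. Bystander.
- cup: White cup, 64 mm across, 55 mm high, standing; origin at the centre of its underside. Bystander.
- brush: Yellow-handled brush about 200 mm long lying on the bench. Bystander.

How it is judged:
By the outcome, as a careful person would: the job done as asked, in the order asked, and still so for the second after the job is handed in, with the robot touching nothing.
It also fails if it takes over 64 s, if anything falls off the work surface, if the arm or the gripper's body presses on something with over 40 N, if the wrist force passes 120 N, or if a joint passes its speed limit or range.

## Working session

There is one attempt and no reset: what is moved stays moved. The work goes in short steps, Python scripts to look and compute and a tool call to move; the robot and the scene stay as the last step left them, time stands still between calls to the robot, and variables do not carry over. Pictures are saved under pics/ and viewed, at most 10 in all, crops included, and the job is handed in when it is done.

Besides the shell and the picture viewer there is one more tool, called after "Call:" as name(argument=value, ...), one argument or row to a line, values as JSON. arm_command: Moves the arm, as the interface text tells. Its arguments: {"type":"object","properties":{"deltas":{"type":"array","items":{"type":"number"}},"force":{"type":"number"}},"required":["deltas"]}

```bash
mkdir -p pics; ls
python3 - <<'E'
from cell import sensors, optics, arm
import cv2
for n in("scene","top"):
    cv2.imwrite(f"pics/{n}0.png",optics.get_image(n)); print(n,optics.calibration(n))
print(sensors.observe(),arm.nose_length)
E
```

```text
pics
scene {'camera_matrix': array([[509.59539444,   0.        , 324.86430227],
       [  0.        , 509.59539444, 237.59043166],
       [  0.        ,   0.        ,   1.        ]]), 'rvec': array([ 2.17391475,  1.18862867, -0.41770381]), 'tvec': array([-0.43732327, -0.30104668,  1.3014787 ])}
top {'camera_matrix': array([[578.78032025,   0.        , 327.56676876],
       [  0.        , 578.78032025, 235.51985692],
       [  0.        ,   0.        ,   1.        ]]), 'rvec': array([ 2.14794115, -2.1534647 ,  0.09722527]), 'tvec': array([0.12434927, 0.63151632, 1.08031598])}
{'clock': 0.1, 'joints': array([ 1.0364421 ,  0.43511749,  0.02500948,  1.57397584, -0.01160332,
        1.13395282, -0.07508996]), 'dq': array([ 0.00119706, -0.00192973,  0.00081133, -0.00257352, -0.00049163,
        0.00033785, -0.00019839]), 'joint_efforts': array([ 2.73805017e-03, -6.69131541e+01,  9.87894908e-01, -3.15151620e+01,
       -6.05302909e-02,  3.73329862e-02,  8.21994718e-05]), 'position': array([ 0.26131221, -0.56731179,  0.24505779]), 'ee_rot': array([-3.06748961e+00, -6.72533557e-01,  6.39923359e-04]), 'force': array([0.10328045, 0.18372041, 0.36535426]), 'ft_torque': array([ 0.02201419,  0.00844637, -0.00916209]), 'gripper_force': 0.0, 'width': 1.000674587575269} 0.019
```

View pics/scene0.png

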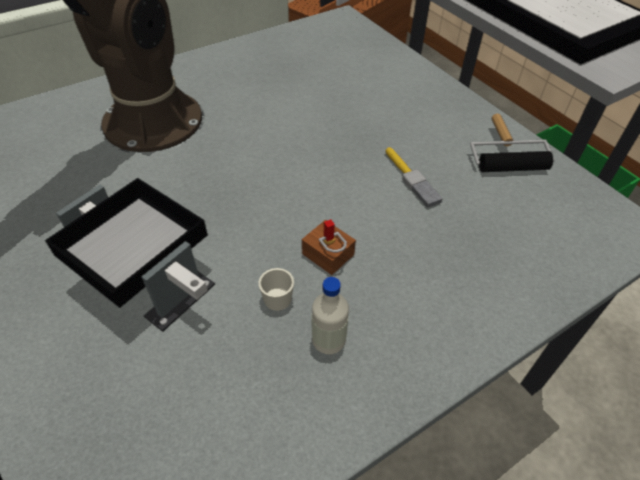

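View pics/top0.png

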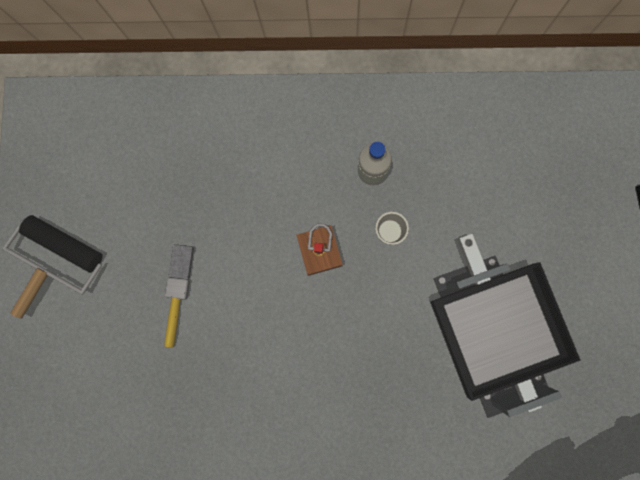

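The pin's red grip is near top (319,247) and scene (329,230), with the ring pointing roughly up-image. The bar's hole is near top (467,241) and scene (195,283). Next I'll enlarge these areas.

Run:
```python
import cv2,numpy as np
t=cv2.imread("pics/top0.png");s=cv2.imread("pics/scene0.png")
def c(i,x,y): return cv2.resize(i[y:y+60,x:x+80],None,fx=5,fy=5,interpolation=cv2.INTER_CUBIC)
cv2.imwrite("pics/crops.png",np.vstack([np.hstack([c(t,280,215),c(t,430,225)]),np.hstack([c(s,290,210),c(s,150,245)])]))
```

```text
(no output)
```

View pics/crops.png

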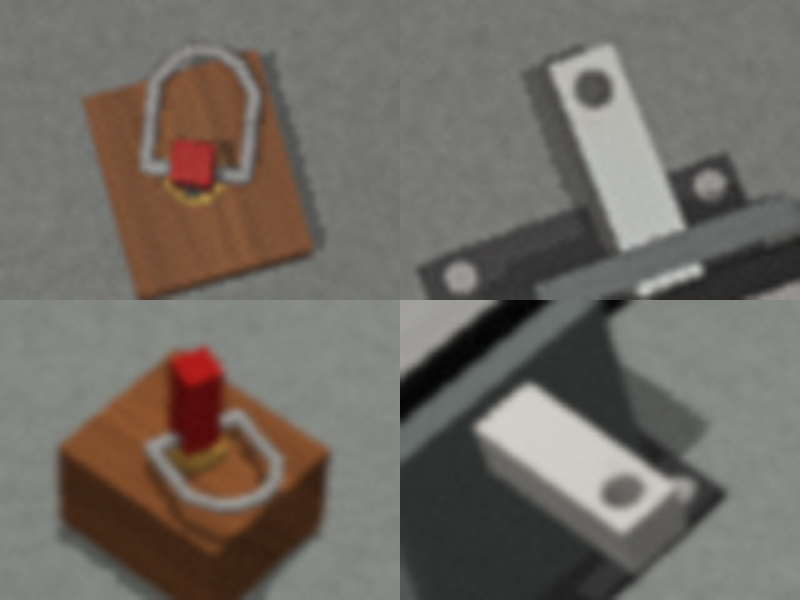

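The crops show the grip's top face at top (318.6,247) and scene (329.3,223). The hole is at top (468.4,242.5) and scene (194,282.7). The bar and ring directions are readable too, so I'll compute positions.

```bash
cat > h.py <<'E'
import numpy as np,cv2
from cell import sensors,optics,arm
from scipy.spatial.transform import Rotation as R
def ray(n,p):
    c=optics.calibration(n);M=cv2.Rodrigues(c["rvec"])[0]
    d=M.T@np.linalg.inv(c["camera_matrix"])@[p[0],p[1],1]
    return -M.T@c["tvec"],d
def onz(n,p,z):
    o,d=ray(n,p);return o+d*(z-o[2])/d[2]
def tri(p,q):
    (a,u),(b,v)=ray("top",p),ray("scene",q)
    k=np.linalg.lstsq(np.c_[u,-v],b-a,rcond=None)[0]
    return (a+u*k[0]+b+v*k[1])/2, np.linalg.norm(a+u*k[0]-b-v*k[1])
def proj(n,P):
    c=optics.calibration(n);return cv2.projectPoints(np.float64(P).reshape(-1,3),c["rvec"],c["tvec"],c["camera_matrix"],None)[0][:,0]
E
python3 - <<'E'
from h import *
np.set_printoptions(precision=4,suppress=True)
f=lambda u,v,x,y:((u+.5)/5-.5+x,(v+.5)/5-.5+y)
P=lambda u,v:f(u,v,280,215); B=lambda u,v:f(u,v,430,225); SP=lambda u,v:f(u,v,290,210); SB=lambda u,v:f(u,v,150,245)
print("grip",tri(P(193,161),SP(197,66)),onz("top",P(193,161),.094),onz("scene",SP(197,66),.094))
print("hole",tri(B(194,89),SB(222,190)),onz("top",B(194,89),.11),onz("scene",SB(222,190),.11))
e=onz("top",B(180.5,55),.11);r=onz("top",B(251.5,241),.11);d=e-r
print("bar",e,r,np.linalg.norm(d),np.degrees(np.arctan2(d[1],d[0])))
w=[onz("top",B(*q),.11) for q in((149,66),(212,44))];print("w",np.linalg.norm(w[0]-w[1]))
re=onz("top",P(204,51),.063);a=onz("top",P(197,171),.055);b1=onz("top",P(150,165),.055);b2=onz("top",P(242,178),.055)
print("ring",re,a,np.degrees(np.arctan2(*(re-a)[1::-1])),np.linalg.norm(re-a),np.degrees(np.arctan2(*(b2-b1)[1::-1])))
print("ringend scene",onz("scene",SP(237,202),.063))
g=onz("top",P(193,161),.094); d=re-g;print(np.degrees(np.arctan2(d[1],d[0])))
s=sensors.observe();print(R.from_rotvec(s["ee_rot"]).as_matrix())
print("cup",onz("top",(392,227),.055),"bottle",onz("top",(376,150),.17))
E
```

```text
grip (array([0.6042, 0.1375, 0.0914]), np.float64(0.0025785008363488787)) [0.6046 0.1385 0.094 ] [0.6056 0.135  0.094 ]
hole (array([ 0.6097, -0.1335,  0.1079]), np.float64(0.002994472791806516)) [ 0.6101 -0.1316  0.11  ] [ 0.6106 -0.1351  0.11  ]
bar [ 0.6224 -0.1272  0.11  ] [ 0.5556 -0.1504  0.11  ] 0.07073657770637501 19.20186552742257
w 0.02404623967911052
ring [0.6494 0.1357 0.063 ] [0.6045 0.1386 0.055 ] -3.752003251733611 0.04566077667221977 -98.26001148541987
ringend scene [0.6477 0.1261 0.063 ]
-3.672967143883428
[[ 0.9083  0.4184 -0.0007]
 [ 0.4184 -0.9083  0.0011]
 [-0.0001 -0.0013 -1.    ]]
cup [ 0.6457 -0.0002  0.055 ] bottle [0.765  0.0356 0.17  ]
```

Call:
arm_command(
  deltas=[0,0,-0.341,0.344,0.704,-0.065,91.8,0,0,-0.341,0.344,0.704,-0.065,91.8,0,0,-0.341,0.344,0.704,-0.065,91.8,0,0,-0.341,0.344,0.704,-0.065,91.8,0,0,-0.341,0.344,0.704,-0.065,91.8,0,0,-0.341,0.344,0.704,-0.065,91.8,0,0,-0.341,0.344,0.704,-0.065,91.8,0,0,-0.341,0.344,0.704,-0.065,91.8,0,0,-0.341,0.344,0.704,-0.065,91.8,0,0,-0.341,0.344,0.704,-0.065,91.8,0,0,-0.341,0.344,0.704,-0.065,91.8,0,0,-0.341,0.344,0.704,-0.065,91.8,0,0,-0.341,0.344,0.704,-0.065,91.8,0,0,-0.341,0.344,0.704,-0.065,91.8,0,0,-0.341,0.344,0.704,-0.065,91.8,0,0,-0.341,0.344,0.704,-0.065,91.8,0,0,-0.341,0.344,0.704,-0.065,91.8,0,0,-0.341,0.344,0.704,-0.065,91.8,0,0,-0.341,0.344,0.704,-0.065,91.8,0,0,-0.341,0.344,0.704,-0.065,91.8],
)

```text
clock: 2.1
position: [0.6054, 0.1344, 0.1809]
ee_rot: [3.136, -0.167, -0.0]
force: [-0.0, -0.5, -0.3]
width: 1.005
gripper_force: 0.0
```

Call:
arm_command(
  deltas=[0,0,0,0,0.002,-0.04,91.8,0,0,0,0,0.002,-0.07,91.8,0,0,0,0,0.002,-0.085,91.8,0,0,0,0,0.002,-0.098,91.8,0,0,0,0,0.002,-0.098,91.8,0,0,0,0,0.002,-0.098,30,0,0,0,0,0.002,-0.098,30,0,0,0,0,0.002,-0.098,30,0,0,0,0,0.002,-0.098,30],
  force=25,
)

```text
clock: 3.0
position: [0.606, 0.1385, 0.0835]
ee_rot: [-3.137, 0.163, -0.002]
force: [0.9, 0.4, 0.8]
width: 0.704
gripper_force: 0.0
```

Call:
arm_command(
  deltas=[0,0,0,0,0,0,22,0,0,0,0,0,0,20,0,0,0,0,0,0,20,0,0,0,0,0,0,20,0,0,0,0,0,0,20,0,0,0,0,0,0,20],
)

```text
clock: 3.6
position: [0.6055, 0.1383, 0.0827]
ee_rot: [3.137, -0.163, -0.0]
force: [-0.3, -0.5, 0.6]
width: 0.232
gripper_force: 0.0
```

Run:
```python
from h import *
t=optics.get_image("top");s=optics.get_image("scene")
P=sensors.observe();print(P["position"],P["width"])
def c(i,x,y): return cv2.resize(i[y:y+120,x:x+80],None,fx=5,fy=5,interpolation=cv2.INTER_CUBIC)
cv2.imwrite("pics/g.png",np.hstack([c(t,280,190),c(s,290,160)]))
```

```text
[0.60553786 0.13835193 0.08271223] 0.21841297765156892
```

View pics/g.png

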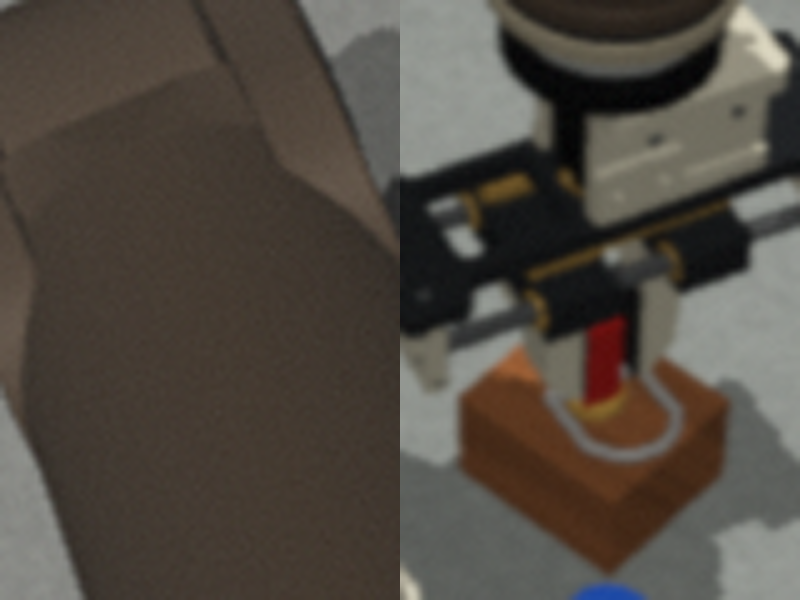

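The scene view shows the red grip between the fingers. It almost touches the left (-y) finger, with a gap on the right, so I'll shift about 1.7 mm toward -y and close.

Call:
arm_command(
  deltas=[0,0,0,0,-0.0017,0,20,0,0,0,0,-0.0017,0,12,0,0,0,0,-0.0017,0,10,0,0,0,0,-0.0017,0,10,0,0,0,0,-0.0017,0,10],
  force=30,
)

```text
clock: 4.2
position: [0.6057, 0.1367, 0.0828]
ee_rot: [-3.137, 0.163, -0.0]
force: [0.2, 0.5, 1.5]
width: 0.176
gripper_force: 30.0
```

Call:
arm_command(
  deltas=[0,0,0,0,0,0.02,10,0,0,0,0,0,0.05,10,0,0,0,0,0,0.1,10,0,0,0,0,0,0.157,10,0,0,0.28,0.0053,-0.23,0.157,10,0,0,0.28,0.0053,-0.23,0.157,10,0,0,0.28,0.0053,-0.23,0.157,10,0,0,0.28,0.0053,-0.23,0.157,10,0,0,0.28,0.0053,-0.23,0.157,10,0,0,0.28,0.0053,-0.26,0.157,10,0,0,0.28,0.0053,-0.27,0.157,10,0,0,0.28,0.0053,-0.27,0.157,10,0,0,0.28,0.0053,-0.27,0.157,10,0,0,0.28,0.0053,-0.27,0.157,10],
)

```text
clock: 5.6
position: [0.611, -0.131, 0.2396]
ee_rot: [-3.096, -0.529, 0.0]
force: [-0.2, -0.1, -3.5]
width: 0.175
gripper_force: 30.0
```

Run:
```python
from h import *
s=optics.get_image("scene");t=optics.get_image("top")
P=sensors.observe();print(P["position"],P["ee_rot"],P["force"],P["width"])
p=P["position"]
print("pred tip",proj("scene",p-[0,0,.075]),"hole",proj("scene",[.6106,-.1351,.11]))
cv2.imwrite("pics/s2.png",cv2.resize(s[200:320,130:270],None,fx=5,fy=5,interpolation=cv2.INTER_CUBIC))
```

```text
[ 0.6109784  -0.13148641  0.2397194 ] [-3.09611472e+00 -5.28796578e-01  1.29941952e-05] [ 0.10332596 -0.57329623 -2.91949174] 0.1750630915683748
pred tip [[190.0985175 261.3791507]] hole [[194.01440032 282.59995048]]
```

View pics/s2.png

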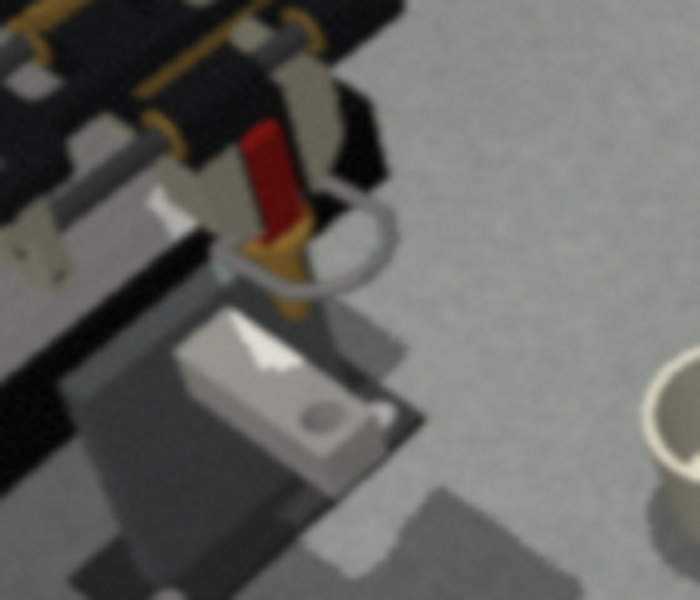

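The scene crop shows the pin tip at crop (292,315), which is px (188.3,262.9). The bar hole is at px (194.9,283.3). The ring points out along the bar. I'll check for tilt and tip offset.

Run:
```python
from h import *
np.set_printoptions(precision=4,suppress=True)
f=lambda u,v:((u+.5)/5-.5+130,(v+.5)/5-.5+200)
p=np.array([.611,-.1316,.2397])
for z in(-.075,-.037,-.03,.011): print(z,(proj("scene",p+[0,0,z])[0]-[130,200])*5+2)
tip=onz("scene",f(292,314),p[2]-.075);h=onz("scene",f(324,417),.11)
print(tip,h,h-tip,p)
col=onz("scene",f(281,236),p[2]-.037); print("collar",col)
```

```text
-0.075 [302.193  309.1322]
-0.037 [279.2521 231.7469]
-0.03 [274.8376 216.8557]
0.011 [247.6984 125.3086]
[ 0.6111 -0.1351  0.1647] [ 0.6117 -0.1349  0.11  ] [ 0.0006  0.0002 -0.0547] [ 0.611  -0.1316  0.2397]
collar [ 0.6128 -0.1318  0.2027]
```

Call:
arm_command(
  deltas=[0,0,0,0,0,-0.02,10,0,0,0,0,0,-0.035,10,0,0,0,0,0,-0.042,10,0,0,0,0,0,-0.047,10,0,0,0,0,0,-0.047,10,0,0,0,0,0,-0.047,10],
)

```text
clock: 6.3
position: [0.6113, -0.1332, 0.1934]
ee_rot: [3.097, 0.525, 0.001]
force: [-0.3, 0.2, -2.7]
width: 0.172
gripper_force: 30.0
```

Run:
```python
from h import *
s=optics.get_image("scene")
P=sensors.observe();p=P["position"];print(p,P["force"])
for z in(-.075,-.065,-.037,-.032,.011): print(z,(proj("scene",p+[0,0,z])[0]-[165,225])*10+4.5)
cv2.imwrite("pics/s3.png",cv2.resize(s[225:285+10,165:225],None,fx=10,fy=10,interpolation=cv2.INTER_CUBIC)[:600])
```

```text
[ 0.61131321 -0.13331404  0.19349941] [-0.00771063  0.10366834 -2.55392964]
-0.075 [297.41976383 548.38513562]
-0.065 [286.54754541 512.04248688]
-0.037 [255.01472556 406.63748569]
-0.032 [249.20784984 387.22679723]
0.011 [196.90169257 212.38260014]
```

View pics/s3.png

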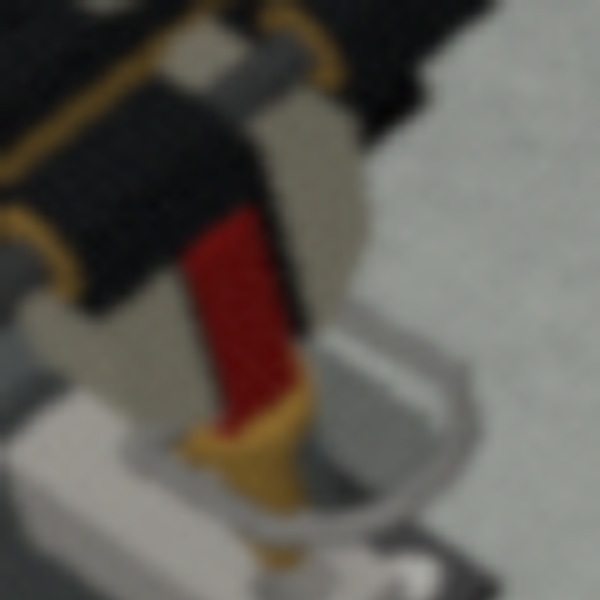

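The tip is at crop (282,558), which is px (192.8,280.4). It sits right above the hole, with the hole's rim just visible below it. I'll compute the residual offset.

Run:
```python
from h import *
f=lambda u,v:((u+.5)/10-.5+165,(v+.5)/10-.5+225)
tip=onz("scene",f(282,556),.1935-.075)
for h in((194.1,282.7),(194.9,283.3)): print(onz("scene",h,.11)-tip)
```

```text
[-0.00053268  0.00098903 -0.0085    ]
[ 0.00128865  0.00160627 -0.0085    ]
```

Call:
arm_command(
  deltas=[0,0,0,0.0004,0.0013,0,10,0,0,0,0.0004,0.0013,-0.003,10,0,0,0,0.0004,0.0013,-0.005,10,0,0,0,0.0004,0.0013,-0.007,10,0,0,0,0.0004,0.0013,-0.008,10,0,0,0,0.0004,0.0013,-0.009,10,0,0,0,0.0004,0.0013,-0.01,10,0,0,0,0.0004,0.0013,-0.011,10,0,0,0,0.0004,0.0013,-0.011,10],
)

```text
clock: 7.25
position: [0.6112, -0.1321, 0.1816]
ee_rot: [-3.097, -0.525, 0.0]
force: [1.1, 0.3, -2.4]
width: 0.173
gripper_force: 30.0
```

No contact force with the tip about 3 mm below the bar's top, so it is in the hole. I'll continue slowly.

Call:
arm_command(
  deltas=[0,0,0,0,0,-0.001,10,0,0,0,0,0,-0.002,10,0,0,0,0,0,-0.003,10,0,0,0,0,0,-0.004,10,0,0,0,0,0,-0.005,10,0,0,0,0,0,-0.006,10,0,0,0,0,0,-0.007,10],
)

```text
clock: 7.95
position: [0.6112, -0.1321, 0.1747]
ee_rot: [3.097, 0.525, -0.0]
force: [0.5, -0.6, -2.7]
width: 0.173
gripper_force: 30.0
```

Call:
arm_command(
  deltas=[0,0,0,0,0,-0.001,10,0,0,0,0,0,-0.002,10,0,0,0,0,0,-0.003,10,0,0,0,0,0,-0.004,10,0,0,0,0,0,-0.005,10,0,0,0,0,0,-0.006,10,0,0,0,0,0,-0.007,10,0,0,0,0,0,-0.008,10],
)

```text
clock: 8.75
position: [0.6113, -0.1321, 0.1666]
ee_rot: [3.097, 0.525, -0.0]
force: [0.5, -0.8, -2.6]
width: 0.173
gripper_force: 30.0
```

Call:
arm_command(
  deltas=[0,0,0,0,0,-0.0015,10,0,0,0,0,0,-0.003,10,0,0,0,0,0,-0.0045,10,0,0,0,0,0,-0.006,10,0,0,0,0,0,-0.0075,10,0,0,0,0,0,-0.009,10,0,0,0,0,0,-0.0105,10,0,0,0,0,0,-0.012,10],
)

```text
clock: 9.55
position: [0.6112, -0.1321, 0.1546]
ee_rot: [3.097, 0.525, -0.0]
force: [0.6, 0.6, -2.8]
width: 0.17
gripper_force: 30.0
```

Call:
arm_command(
  deltas=[0,0,0,0,0,-0.001,10,0,0,0,0,0,-0.002,10,0,0,0,0,0,-0.003,10,0,0,0,0,0,-0.004,10,0,0,0,0,0,-0.005,10,0,0,0,0,0,-0.006,10,0,0,0,0,0,-0.0065,10],
)

```text
clock: 10.25
position: [0.6112, -0.132, 0.1481]
ee_rot: [3.097, 0.525, -0.0]
force: [0.0, -0.9, -2.6]
width: 0.171
gripper_force: 30.0
```

Call:
arm_command(
  deltas=[0,0,0,0,0,-0.0005,10,0,0,0,0,0,-0.001,10,0,0,0,0,0,-0.0015,10,0,0,0,0,0,-0.0015,10],
)

```text
clock: 10.65
position: [0.6113, -0.1321, 0.1469]
ee_rot: [3.097, 0.525, 0.0]
force: [0.1, 0.6, -1.2]
width: 0.17
gripper_force: 30.0
```

Call:
arm_command(
  deltas=[0,0,0,0,0,-0.0005,10,0,0,0,0,0,-0.001,10,0,0,0,0,0,-0.0015,10,0,0,0,0,0,-0.0015,10],
)

```text
clock: 11.05
position: [0.6113, -0.1321, 0.1468]
ee_rot: [3.097, 0.525, 0.001]
force: [-5.8, 0.0, 11.5]
width: 0.171
gripper_force: 30.0
```

Contact at collar-home height, with a net force of about 14 N. Relax slightly, release and rise.

Call:
arm_command(
  deltas=[0,0,0,0,0,0.0012,10,0,0,0,0,0,0.0012,20,0,0,0,0,0,0.0012,30,0,0,0,0,0,0.0012,40,0,0,0,0,0,0.0012,40,0,0,0,0,0,0.0012,40,0,0,0,0,0,0.02,40,0,0,0,0,0,0.05,40,0,0,0,0,0,0.09,40,0,0,0,0.12,0.042,0.09,40,0,0,0,0.12,0.042,0.09,10,0,0,0,0.12,0.042,0.09,0,0,0,0,0.12,0.042,0.09,0,0,0,0,0.12,0.042,0.09,0],
)

```text
clock: 12.45
position: [0.7311, -0.0899, 0.2344]
ee_rot: [-3.097, -0.526, 0.002]
force: [0.3, -0.7, -0.6]
width: 0.137
gripper_force: 0.0
```

Run:
```python
from h import *
s=optics.get_image("scene");t=optics.get_image("top")
P=sensors.observe();print(P["position"],P["width"],P["force"])
p=np.array([.6113,-.1321,.11]);print(proj("scene",[p,p+[0,0,.048]]),proj("top",[p,p+[0,0,.048]]))
c=lambda i,x,y:cv2.resize(i[y:y+90,x:x+66],None,fx=6,fy=6,interpolation=cv2.INTER_CUBIC)
cv2.imwrite("pics/s4.png",np.hstack([c(s,155,225),c(t,430,200)]))
```

```text
[ 0.7304023  -0.09104218  0.23519376] 0.04733107965131533 [-0.63188665 -0.94182929  0.07758633]
[[195.88298159 282.09922222]
 [190.59404505 264.30175183]] [[468.65011433 241.72226841]
 [474.75205871 238.80823275]]
```

View pics/s4.png

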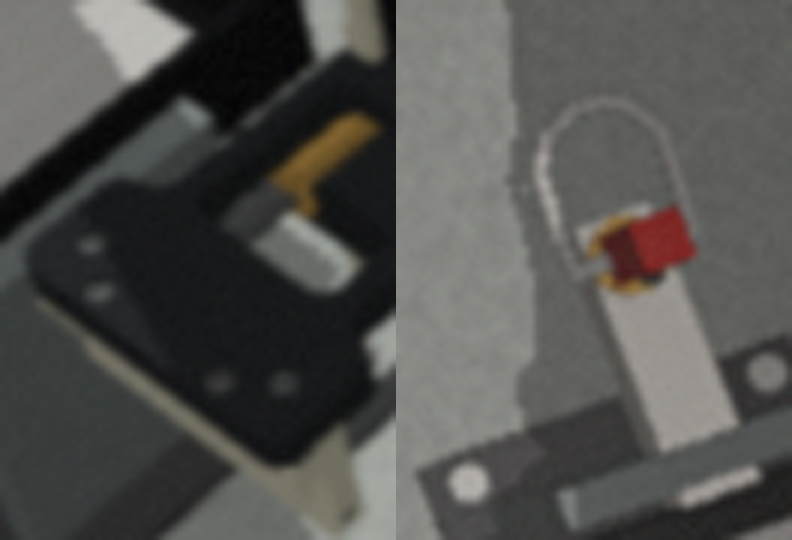

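The top view shows the pin upright in the bar. Its red top is at px (474.7,239.5), as predicted. The ring is open outward, with its end at px (465,217). Next I'll move the closed fingers above the ring's outer end.

Call:
arm_command(
  deltas=[0,0,0,-0.0735,-0.027,0,0,0,0,0,-0.0735,-0.027,0,0,0,0,0,-0.0735,-0.027,-0.03,0,0,0,0,-0.0735,-0.027,-0.06,0,0,0,0,-0.0735,-0.027,-0.08,0,0,0,0,-0.0735,-0.027,-0.08,0,0,0,0,-0.0735,-0.027,-0.08,0],
)

```text
clock: 13.25
position: [0.6574, -0.1178, 0.1562]
ee_rot: [3.097, 0.524, 0.0]
force: [0.4, 0.7, -0.3]
width: 0.005
gripper_force: 0.0
```

Call:
arm_command(
  deltas=[0,0,0,0,0,-0.003,0,0,0,0,0,0,-0.006,0,0,0,0,0,0,-0.008,0,0,0,0,0,0,-0.01,0,0,0,0,0,0,-0.012,0,0,0,0,0,0,-0.014,0,0,0,0,0,0,-0.016,0],
)

```text
clock: 13.95
position: [0.6588, -0.1168, 0.1398]
ee_rot: [3.097, 0.525, 0.004]
force: [3.2, 1.3, 4.2]
width: 0.004
gripper_force: 2.2
```

Call:
arm_command(
  deltas=[0,0,0,0,0,-0.002,0,0,0,0,0,0,-0.004,0,0,0,0,0,0,-0.006,0,0,0,0,0,0,-0.008,0,0,0,0,0,0,-0.01,0,0,0,0,0,0,-0.012,0],
)

```text
clock: 14.55
position: [0.6568, -0.1174, 0.1265]
ee_rot: [-3.097, -0.525, 0.003]
force: [-1.8, -0.6, 2.0]
width: 0.009
gripper_force: 1.3
```

Call:
arm_command(
  deltas=[0,0,0,0,0,-0.002,0,0,0,0,0,0,-0.004,0,0,0,0,0,0,-0.006,0,0,0,0,0,0,-0.008,0,0,0,0,0,0,-0.01,0,0,0,0,0,0,-0.01,0],
)

```text
clock: 15.15
position: [0.6576, -0.1169, 0.1168]
ee_rot: [-3.097, -0.525, 0.001]
force: [0.1, -0.2, 0.9]
width: 0.006
gripper_force: 0.0
```

Force gone, so the ring has probably snapped. I'll retreat up and out, then look.

Call:
arm_command(
  deltas=[0,0,0,0.01,0.0035,0.03,0,0,0,0,0.01,0.0035,0.06,0,0,0,0,0.01,0.0035,0.1,0,0,0,0,0.01,0.0035,0.15,0,0,0,0,0.01,0.05,0.17,0,0,0,0,0.01,0.1,0.17,0,0,0,0,0.01,0.15,0.17,0,0,0,0,0.01,0.2,0.17,0,0,0,0,0.01,0.25,0.17,0,0,0,0,0.01,0.25,0.17,0],
)

```text
clock: 16.15
position: [0.6658, 0.1438, 0.2872]
ee_rot: [-3.088, -0.543, -0.0]
force: [-0.4, 0.4, -0.4]
width: 0.003
gripper_force: 0.0
```

Run:
```python
from h import *
s=optics.get_image("scene");t=optics.get_image("top")
c=lambda i,x,y:cv2.resize(i[y:y+80,x:x+66],None,fx=6,fy=6,interpolation=cv2.INTER_CUBIC)
cv2.imwrite("pics/s5.png",np.hstack([c(s,160,245),c(t,430,200)]))
```

```text
(no output)
```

View pics/s5.png

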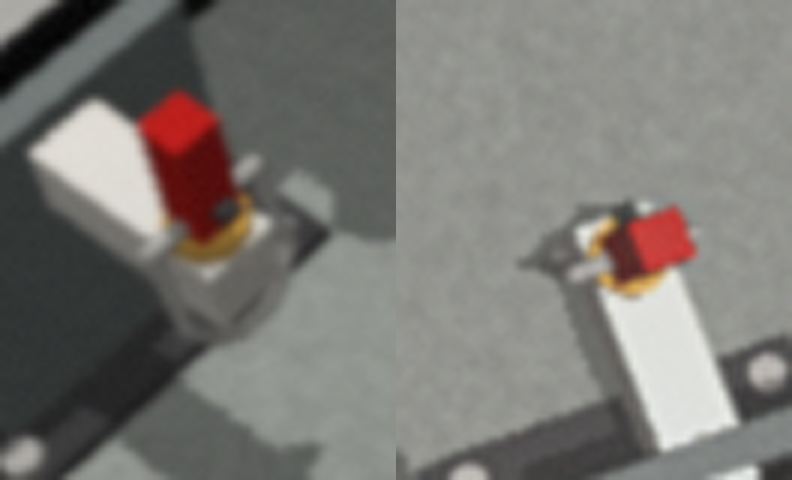

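The collar sits flat on the bar at scene px (195,284). The ring is down round the bar's end, with its outer end below the bar near px (198,299), and the top view no longer shows it sticking out. I'll hand in.

```bash
python3 -c "
from cell import arm
print(arm.sign_off())"
```

```text
the job is handed in; nothing more can be done
None
```

The job is handed in at about 16 s: the pin is through the bar with its collar home, the ring is shut round the bar's end as the last pictures show, peak force read was about 14 N, and I saw no contact with the bottle, cup or brush.

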